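# Take the knife cassette out of the block dicer and hold it over the rinse pan

### The arm

A 6-joint arm with a two-finger parallel gripper is mounted at the origin on a cart in front of the work surface, level with it; the furniture and walls round the work are solid. World frame = base frame: x ahead of the robot, y to its left, z up, the work surface at z = 0. Lengths are in m, angles in rad, forces in N, time in s.
With the tool pointing down it reaches from about 0.35 to 0.85 m from the base axis. Payload 8.1 kg.
Tool frame: the origin (TCP) lies on the centre line of the jaws, within the pads' length; the fingertips stand 17 mm ahead of it and the grasp point (between the pads) lies 2 mm behind it (ctrl.tcp_to_tips is the distance from the TCP to the fingertips, in m); z points along the fingers, y is the line along which they close (so a half turn about z gives the same grasp; the last joint's range is limited). The gripper opens to 85 mm and grips with 20 to 120 N. Pads are 22 mm wide; open, the fingers measure 114 mm over their backs; the gripper's body (76 mm by 85 mm) begins 54 mm behind the grasp point. The pads swing forward as they close: fully open they stand 13 mm farther back than shut.
Start: joints at [-1.215, 0.13, 1.488, -0, 1.523, -0.085], TCP at [0.256, -0.543, 0.248] pointing down, gripper open.
Joint ranges: [-2.96, 2.96], [-0.89, 2.26], [0.02, 2.5], [-1.34, 4.48], [0, 2.73], [-2.66, 2.66]. Speed limits (rad/s): [2.39, 2.39, 2.79, 3.14, 3.14, 3.14].

### API

Orientations are given as a 3x3 rotation matrix whose columns are the frame's x, y, z axes.
In Python, from station import ctrl, cams, finish_job gives the robot as it stands.
- The arm moves only by the shell command python3 -m crank 'ROWS' [FORCE]. ROWS is text: rows parted by semicolons, each of 7 numbers parted by spaces: the closure, from 0 (fully open) to 1 (shut), then the shift along the world's x, y, z in cm, then the turn, a rotation vector about the world's x, y, z in degrees. A call has 1 to 8 rows; each row is the pose to reach, as a shift and turn from the pose commanded when the call began; what a row does not reach only later rows make up. A row lasts 1/10 s, in which the tool goes at most 50 mm and 8.59 degrees, less where a joint would pass 70% of its speed; a pose out of reach is approached as far as the arm can. A call with a gripper value outside its range is refused whole. The fingers move at their own pace and stop on an object; FORCE is the grip in N (left out, the last holds). Time passes only in rows, so rows that repeat a pose let the fingers close. It gives the time, the measured TCP pose, the force, the opening and the grip force at its end, in the units of the state.
- ctrl.get_state(): the state, without advancing time (a new reading comes with each control period).
- cams.snapshot(name): name is "scene" or "top" or "wrist"; returns the picture (400x640x3 uint8, red, green, blue); there is no depth.
- cams.get_calibration(name): a dict with "camera_matrix" (3x3 intrinsics, pixels), "dist" ([k1, k2, p1, p2, k3] as OpenCV has them; the pictures are not rectified), "T" (4x4, takes a point from camera to world coordinates); the wrist camera has in their place "tool_from_camera" (4x4, takes a point from camera to tool coordinates, whose origin is the TCP and whose axes are the flange's). Camera axes: x right, y down, z forward; pixel columns grow to the right and rows downward; lengths in m; the calibration is good to about 2 mm. A picture is of the moment at which its call begins: read the wrist's pose just before it. get_calibration takes no time and is no camera call.
- finish_job(): hands the job in; it is judged then, once.
The state is a dict: "time": time; "joint_pos": joint angles; "qvel": joint speeds; "joint_efforts": joint torques, N m; "tool_pos": TCP position; "ee_rot": TCP orientation; "wrist_force": force on the tool from outside, world axes, zero at the start; "torque": the same for the moment, N m; "opening": opening from 0.0 (shut) to 1.0 (fully open); "grip_force": force on a finger pad.
Only numpy, scipy, OpenCV 4.12 (cv2) and the standard library are available. Lean on these libraries where they do the work, as an engineer would, in place of code of your own. Each camera call takes 0.05 s, during which the arm holds its last target. There are 200 camera calls.

### The job

The knife cassette of the block dicer has to be rinsed. Turn the captive wing nut a quarter turn anticlockwise to its stop so that its keeper tongue is off the cassette; then pinch the cassette's two side catches together, lift the cassette straight out of the dicer, and finish holding it by its pinched catches, level, above the middle of the rinse pan and clear of it, ready to be sprayed: do not put it down or let go. Leave the hand pusher and the flour shaker where they are, and do not shove the rinse pan about.

Things in the scene. Friction and masses are not known exactly. Their poses are not given: they have to be found in the camera images.
- dicer: block dicer, fixed: stainless deck 210 (its x) x 150 mm, top face 78 mm above the counter, on white plastic cheeks, with a steel collecting tray below (pull at the -x end, out to 119 mm). Origin: centre of its footprint on the counter; z up. The cassette sits in the opening in the middle of the deck; the wing nut stands on the deck at x = -82 mm, y = 0.
- wing_nut (a joint): turn of the captive wing nut about the vertical (rad). 0: its keeper tongue points along the dicer's +x, over the cassette's end flange (locked); positive is anticlockwise from above, stop at 1.6; the tongue is off the cassette from about 1.1. Starts at 0 to 0.2. Friction 0.04 N m; stays where it is left.
- wing_grip (a point): middle of the wing, on the nut's axis, 26.5 mm above the deck (104.5 mm above the counter). The wing is an upright steel blade 46 mm long, 9 mm thick, 17 to 36 mm above the deck; this point's x axis runs along it, the way the tongue points, and turns with the nut. Tongue: 5 to 9 mm above the deck, 12 mm wide, reaching 26 mm from the axis.
- cassette: loose knife cassette, 0.27 to 0.48 kg: steel frame 100 (its x) x 44 mm, 28 mm deep, knife grid inside, a 4 mm flange on each end (126 mm over both). Hangs by the flanges in the deck, axes along the dicer's. Origin: centre of its underside, when seated 22 mm below the deck top, 56 mm above the counter. A black spring catch stands at the middle of each long side (+y and -y).
- pinch (a point): midway between the two catch tabs, 22 mm above the deck top when seated (44 mm above the cassette's underside, 100 mm above the counter): where to centre the fingers, which close along the cassette's y axis. The tabs' outer faces are 66 mm apart at rest and 54 mm when fully pinched.
- catch_left (a joint): inward travel of the catch on the cassette's +y side (m): 0 at rest, 0.006 fully in. A spring pushes it out, about 3 N at rest, 7 N fully in. Its hook under the deck holds the cassette down until it is about 0.005 in. Tab: upright, ribbed, 24 mm wide (along x), 4 mm thick, top 36 mm above the deck, 58 mm above the cassette's underside; hook: out to 38 mm from the middle, 4 mm above the underside.
- catch_right (a joint): the same for the catch on the cassette's -y side.
- rinse_pan: empty open stainless pan, 265 mm (its x) x 165 mm over the rim, 64 mm tall, walls 3 mm, 0.8 kg, standing loose on the counter. Origin: centre of its underside.
- pan_mouth (a point): centre of the pan's mouth, level with its rim, 64 mm above the counter.
- pusher: bystander: the dicer's white hand pusher, a toothed block 88 x 34 mm with a round knob, 80 mm tall, beyond the work. Origin: centre of its underside.
- flour_shaker: bystander: steel flour shaker, 61 mm across, 84 mm tall, beyond the work. Origin: centre of its underside.

How it is judged:
On the way, in this order (a step that is already met when the one before it is completed fails the run):
1. the wing nut is turned back a quarter turn while the cassette is still seated (value of joint wing_nut above 1.3 rad and z of cassette in the frame of dicer below 0.06 m), for 0.1 s.
2. both catches are pinched in by the fingers while the cassette is still seated (value of joint each of catch_left, catch_right above 0.0045 m and contact force between the fingers and cassette above 2 N and z of cassette in the frame of dicer below 0.06 m), for 0.1 s.
3. the cassette is lifted out straight by its pinched catches: its underside is clear above the deck and it is still over the opening (value of joint each of catch_left, catch_right above 0.0045 m and z of cassette in the frame of dicer above 0.08 m and horizontal distance between cassette and dicer below 0.03 m and angle between cassette's own z axis and vertical below 0.25 rad), for 0.1 s.
At the end, for the whole second after the job is handed in: Cassette held still by both catches, each pinched in over 4.5 mm, within 11 degrees of level, centre within 40 mm (from above) of the middle of the pan's mouth, underside at least 15 mm above its rim, touching neither pan nor dicer; the pan stands flat; wing nut turned over 1.3 rad (value of joint each of catch_left, catch_right above 0.0045 m and contact force between the fingers and cassette above 2 N and horizontal distance between cassette and pan_mouth below 0.04 m and z of cassette in the frame of pan_mouth above 0.015 m and angle between cassette's own z axis and vertical below 0.2 rad and linear speed of cassette below 0.03 m/s and contact force between cassette and rinse_pan below 0.1 N and contact force between cassette and dicer below 0.1 N and value of joint wing_nut above 1.3 rad and angle between rinse_pan's own z axis and vertical below 0.05 rad); the arm keeps its last pose, push and grip.
It fails at once if the rinse pan is pushed more than 40 mm (distance of rinse_pan from where it was at the start of the episode above 0.04 m).
It fails at once if the hand pusher or the flour shaker is moved more than 30 mm (distance of any of pusher, flour_shaker from where it was at the start of the episode above 0.03 m).
It also fails if it takes over 51 s, if anything falls off the work surface, if the arm or the gripper's body presses on something with over 40 N, if the wrist force passes 120 N, or if a joint passes its speed limit or range.

## Working session

There is one attempt and no reset: what is moved stays moved. The work goes in short steps, Python scripts to look and compute and a shell command to move; the robot and the scene stay as the last step left them, time stands still between calls to the robot, and variables do not carry over. Pictures are saved under pics/ and viewed, at most 10 in all, crops included, and the job is handed in when it is done.

```bash
mkdir -p pics; ls
python3 - <<'E'
from station import ctrl,cams
import cv2,numpy as np
for n in("top","scene"):
    cv2.imwrite(f"pics/{n}0.png",cams.snapshot(n)[:,:,::-1])
    c=cams.get_calibration(n);print(n,np.round(c["camera_matrix"],1).tolist(),np.round(c["dist"],3),np.round(c["T"],3).tolist())
print(ctrl.get_state()); print(cams.get_calibration("wrist"))
E
```

```text
pics
top [[486.9, 0.0, 326.4], [0.0, 486.9, 199.5], [0.0, 0.0, 1.0]] [0.006 0.    0.    0.    0.   ] [[-0.01, -0.981, 0.193, 0.375], [-1.0, 0.013, 0.016, -0.067], [-0.018, -0.192, -0.981, 1.442], [0.0, 0.0, 0.0, 1.0]]
scene [[377.9, 0.0, 320.6], [0.0, 377.9, 206.6], [0.0, 0.0, 1.0]] [-0.064  0.     0.     0.     0.   ] [[0.479, -0.406, 0.778, -0.037], [-0.878, -0.24, 0.415, -0.417], [0.018, -0.882, -0.472, 0.485], [0.0, 0.0, 0.0, 1.0]]
{'time': 0.1, 'joint_pos': array([-1.21537798e+00,  1.31080513e-01,  1.48918017e+00,  5.75675919e-07,
        1.52302723e+00, -8.54011703e-02]), 'qvel': array([-0.0011248 , -0.00096163, -0.00250161,  0.00144006,  0.0004594 ,
        0.00071316]), 'joint_efforts': array([ 1.42839766e-03, -5.70950961e+01, -5.01941586e+01, -1.18522171e-04,
        8.22674629e-03, -1.38829118e-04]), 'tool_pos': array([ 0.25586108, -0.54218176,  0.24734701]), 'ee_rot': array([[ 9.04402348e-01,  4.26680263e-01, -5.89379772e-04],
       [ 4.26680645e-01, -9.04400962e-01,  1.58950229e-03],
       [ 1.45173621e-04, -1.68902654e-03, -9.99998563e-01]]), 'wrist_force': array([0.70762827, 0.46464441, 0.18306256]), 'torque': array([-0.00291563, -0.02213456, -0.05527169]), 'grip_force': 0.0, 'opening': 1.0021969506940704}
{'camera_matrix': array([[360.03149697,   0.        , 319.33459198],
       [  0.        , 360.03149697, 204.84745287],
       [  0.        ,   0.        ,   1.        ]]), 'dist': array([-0.03499069,  0.        ,  0.        ,  0.        ,  0.        ]), 'tool_from_camera': array([[-5.42468624e-04, -9.63007029e-01, -2.69475728e-01,
         6.87307942e-02],
       [ 9.99999726e-01, -6.58014238e-04,  3.38449262e-04,
         4.52245427e-04],
       [-5.03247884e-04, -2.69475471e-01,  9.63007122e-01,
        -1.25799199e-01],
       [ 0.00000000e+00,  0.00000000e+00,  0.00000000e+00,
         1.00000000e+00]])}
```

View pics/top0.png

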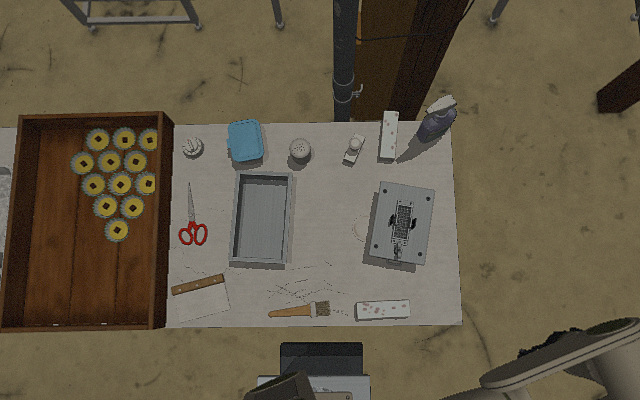

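View pics/scene0.png

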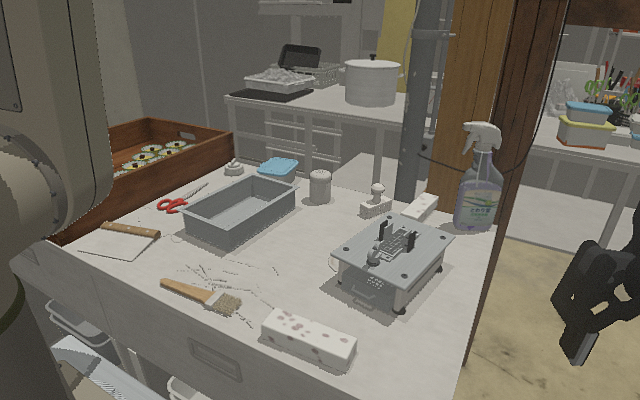

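The top view shows the dicer with its deck corners near (380,182), (436,190), (424,265) and (366,257). The wing nut is at its near end, about (396,250), and the black catches are at (390,222) and (413,225). The pan rim runs from (236,172) to (292,266), and the shaker (300,150) and pusher (353,148) are behind. The scene view agrees with this.

```bash
cat > h.py <<'E'
from station import ctrl,cams
import cv2,numpy as np
def cal(n,st=None):
    c=cams.get_calibration(n)
    if n=="wrist":
        W=np.eye(4);W[:3,:3]=st["ee_rot"];W[:3,3]=st["tool_pos"];T=W@c["tool_from_camera"]
    else: T=c["T"]
    return c["camera_matrix"],c["dist"],T
def onplane(C,px,z):
    K,d,T=C;u=cv2.undistortPoints(np.float64(px).reshape(-1,1,2),K,d)[:,0]
    r=np.c_[u,np.ones(len(u))]@T[:3,:3].T
    return T[:3,3]+r*((z-T[2,3])/r[:,2])[:,None]
def proj(C,P):
    K,d,T=C;Ti=np.linalg.inv(T)
    return cv2.projectPoints(np.float64(P).reshape(-1,3),cv2.Rodrigues(Ti[:3,:3])[0],Ti[:3,3],K,d)[0][:,0]
E
python3 - <<'E'
from h import *
C=cal("top");im=cv2.imread("pics/top0.png")
h=cv2.cvtColor(im,cv2.COLOR_BGR2HSV)
d=im.astype(int);m=((d[...,0]-d[...,2]>4)).astype(np.uint8)*255
m=cv2.morphologyEx(m,cv2.MORPH_CLOSE,np.ones((5,5)));m=cv2.morphologyEx(m,cv2.MORPH_OPEN,np.ones((5,5)))
for c in cv2.findContours(m,cv2.RETR_EXTERNAL,cv2.CHAIN_APPROX_SIMPLE)[0]:
    r=cv2.minAreaRect(c)
    if cv2.contourArea(c)>1500 : 
        b=cv2.boxPoints(r)
        for z in(.064,.078):
            p=onplane(C,b,z); e=np.diff(np.r_[p,p[:1]],axis=0)[:2]
            print(np.round(b.ravel()),z,p.mean(0).round(4),np.linalg.norm(e,axis=1).round(4),np.degrees(np.arctan2(e[:,1],e[:,0])).round(1))
p=onplane(C,[[380,182],[436,190],[424,265],[366,257]],.078);print(p.round(3),p.mean(0))
p=onplane(C,[[236,172],[293,172],[289,268],[231,262]],.064);print(p.round(3),p.mean(0))
cv2.imwrite("pics/c0.png",cv2.resize(im[160:280,220:460],None,fx=3.3,fy=3.3,interpolation=2))
E
```

```text
[280. 343. 361. 343. 361. 385. 280. 385.] 0.064 [ 0.1929 -0.0238  0.064 ] [0.2209 0.1082] [-90.5 178.6]
[280. 343. 361. 343. 361. 385. 280. 385.] 0.078 [ 0.1947 -0.0242  0.078 ] [0.2186 0.1071] [-90.5 178.6]
[[ 0.692 -0.199  0.078]
 [ 0.666 -0.358  0.078]
 [ 0.454 -0.313  0.078]
 [ 0.478 -0.153  0.078]] [ 0.57246426 -0.2557826   0.078     ]
[[0.731 0.219 0.064]
 [0.729 0.052 0.064]
 [0.451 0.063 0.064]
 [0.469 0.227 0.064]] [0.59488075 0.14021262 0.064     ]
```

View pics/c0.png

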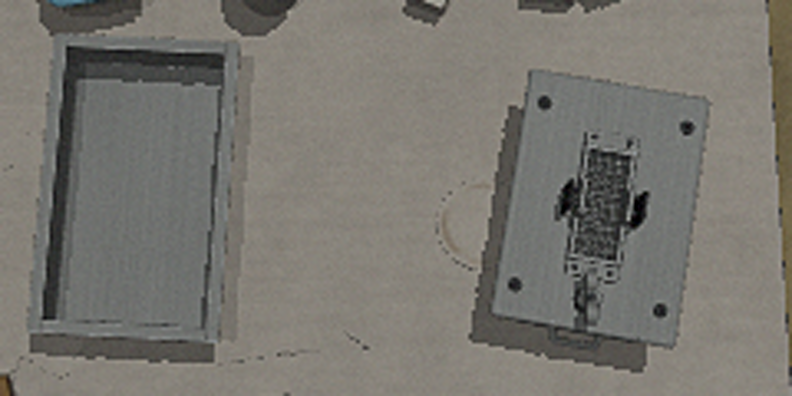

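The crop shows the deck corners at about (530,70), (709,98), (677,347) and (490,315). The four screws are at (544,103), (687,128), (660,310) and (515,285), and the pan rim corners are at (57,38), (240,42), (216,340) and (30,330), all in crop pixels.

Run:
```python
from h import *
C=cal("top")
f=lambda a:np.array(a)/3.3+[220,160]
for n,a,z in(("deck",[(530,70),(709,98),(677,347),(490,315)],.078),("screws",[(544,103),(687,128),(660,310),(515,285)],.078),("pan",[(57,38),(240,42),(216,340),(30,330)],.064)):
    p=onplane(C,f(a),z);e=np.diff(np.r_[p,p[:1]],axis=0)
    print(n,p.mean(0).round(4),np.linalg.norm(e,axis=1).round(4),np.degrees(np.arctan2(e[:,1],e[:,0])).round(1))
```

```text
deck [ 0.5742 -0.258   0.078 ] [0.156  0.2167 0.1586 0.2157] [-100.   169.9   79.6  -10.8]
screws [ 0.5743 -0.258   0.078 ] [0.1245 0.159  0.1235 0.1601] [-101.   168.9   79.5  -10.7]
pan [0.5996 0.1434 0.064 ] [0.1626 0.2624 0.1598 0.2579] [-92.1 175.7  86.3  -3.7]
```

```bash
python3 -m crank '0 5 5 2 0 0 -8; 0 10 10 4 0 0 -16; 0 15 15 5 0 0 -24; 0 20 20 5 0 0 -32; 0 25 25 5 0 0 -36; 0 29.4 29.2 5 0 0 -36; 0 29.4 29.2 5 0 0 -36; 0 29.4 29.2 5 0 0 -36'
```

```text
time: 0.9
tool_pos: [0.5352, -0.2645, 0.2972]
ee_rot: [[0.982, -0.186, -0.0], [-0.186, -0.982, 0.0], [-0.0, -0.0, -1.0]]
wrist_force: [0.8, -0.5, -0.7]
opening: 1.003
grip_force: 0.0
```

```bash
python3 -m crank '0 0 0 0 0 0 0;0 0 0 0 0 0 0'
python3 - <<'E'
from h import *
s=ctrl.get_state();im=cams.snapshot("wrist")[:,:,::-1];cv2.imwrite("pics/w1.png",im)
np.save("w1.npy",s,allow_pickle=True);print(s["tool_pos"],s["qvel"].max())
E
```

```text
time: 1.1
tool_pos: [0.5347, -0.265, 0.2968]
ee_rot: [[0.983, -0.184, -0.001], [-0.184, -0.983, 0.0], [-0.001, -0.0, -1.0]]
wrist_force: [-0.4, -0.5, 0.7]
opening: 0.998
grip_force: 0.0
[ 0.5346697  -0.26499242  0.29681289] 0.012960276626053686
```

View pics/w1.png

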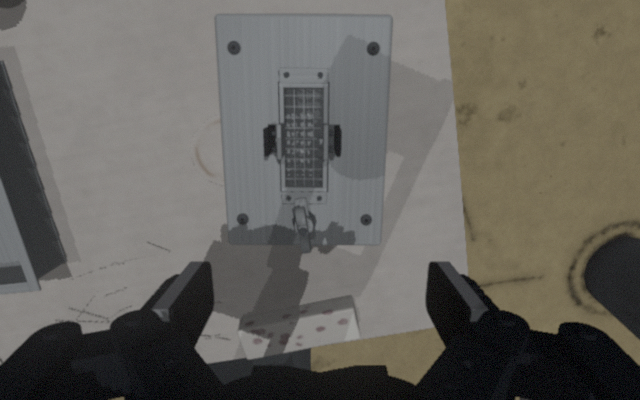

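The wrist view shows the deck screws at (234,48), (373,49), (366,220) and (243,220). The catches are at (271,142) and (334,140), and the wing is at (304,218), nearly along the deck's x axis.

Run:
```python
from h import *
s=np.load("w1.npy",allow_pickle=True).item();C=cal("wrist",s);im=cv2.imread("pics/w1.png");g=cv2.cvtColor(im,6)
P=[]
for u,v in[(234,48),(373,49),(366,220),(243,220)]:
    w=g[v-9:v+10,u-9:u+10].astype(float);k=np.clip(np.median(w)-20-w,0,None);y,x=np.mgrid[-9:10,-9:10];P.append((u+(k*x).sum()/k.sum(),v+(k*y).sum()/k.sum()))
p=onplane(C,P,.078);e=np.diff(np.r_[p,p[:1]],axis=0)
print(np.round(P,1).tolist(),p.round(4),p.mean(0).round(4),np.linalg.norm(e,axis=1).round(4),np.degrees(np.arctan2(e[:,1],e[:,0])).round(1))
c=p.mean(0);a=np.arctan2(*(p[0]+p[1]-p[2]-p[3])[1::-1]);X=np.array([np.cos(a),np.sin(a)]);Y=np.array([-X[1],X[0]])
print("yaw",np.degrees(a))
print("nut",c[:2]-.082*X)
L=lambda x,y,z:[*(c[:2]+x*X+y*Y),z]
print("proj nut wing-grip, pinch tabs tops, deck corners",proj(C,[L(-.082,0,.114),L(-.105,0,.114),L(-.059,0,.114),L(0,.031,.114),L(0,-.031,.114),L(.105,.075,.078),L(-.105,-.075,.078)]).round(1).tolist())
cv2.imwrite("pics/c1.png",cv2.resize(im[110:260,220:400],None,fx=4,fy=4,interpolation=2))
```

```text
[[233.5, 47.5], [372.7, 48.7], [365.6, 219.5], [242.2, 219.7]] [[ 0.6648 -0.2116  0.078 ]
 [ 0.6408 -0.3335  0.078 ]
 [ 0.4838 -0.303   0.078 ]
 [ 0.5064 -0.1808  0.078 ]] [ 0.574  -0.2572  0.078 ] [0.1242 0.16   0.1243 0.1613] [-101.1  169.    79.5  -11. ]
yaw -10.984725677546066
nut [ 0.49347026 -0.24157266]
proj nut wing-grip, pinch tabs tops, deck corners [[302.2, 233.6], [302.4, 256.9], [302.1, 209.4], [265.2, 142.6], [338.1, 143.0], [217.5, 17.8], [377.1, 242.9]]
```

View pics/c1.png

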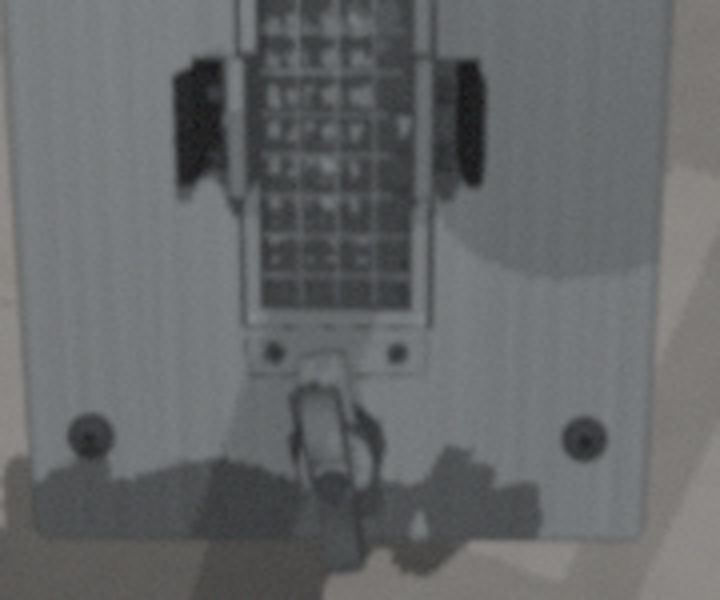

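The wing leans about 11° anticlockwise (nut ≈ 0.19 rad), so the grasp yaw in the world is about 0. I'll move above it and then descend.

```bash
python3 -m crank '0.5 -2 1.2 -4 0 0 5; 0.5 -4 2.35 -8 0 0 10.7; 0.5 -4 2.35 -12 0 0 10.7; 0.5 -4 2.35 -15 0 0 10.7; 0.5 -4 2.35 -17 0 0 10.7; 0.5 -4 2.35 -18 0 0 10.7;0.5 -4 2.35 -18.8 0 0 10.7;0.5 -4 2.35 -18.8 0 0 10.7' 30
python3 -m crank '1 0 0 0 0 0 0;1 0 0 0 0 0 0;1 0 0 0 0 0 0;1 0 0 0 0 0 0;1 0 0 0 0 0 0' 30
```

```text
time: 1.95
tool_pos: [0.4936, -0.2433, 0.1092]
ee_rot: [[1.0, -0.002, -0.001], [-0.002, -1.0, 0.0], [-0.001, -0.0, -1.0]]
wrist_force: [-0.4, 0.3, -0.1]
opening: 0.499
grip_force: 0.0
time: 2.45
tool_pos: [0.4954, -0.2415, 0.1121]
ee_rot: [[1.0, 0.0, 0.002], [0.0, -1.0, 0.001], [0.002, -0.001, -1.0]]
wrist_force: [-3.7, 10.9, 13.2]
opening: 0.097
grip_force: 51.4
```

Gripped, but there's a 13 N upward push, so the tips are on the hub. I'll reopen a little, raise 5 mm and close again.

```bash
python3 -m crank '0.75 0 0 0 0 0 0;0.75 0 0.1 0.5 0 0 0;0.75 0 0.1 0.5 0 0 0;1 0 0.1 0.5 0 0 0;1 0 0.1 0.5 0 0 0;1 0 0.1 0.5 0 0 0;1 0 0.1 0.5 0 0 0' 25
```

```text
time: 3.15
tool_pos: [0.4945, -0.2414, 0.1152]
ee_rot: [[1.0, -0.001, 0.001], [-0.001, -1.0, 0.001], [0.001, -0.001, -1.0]]
wrist_force: [-0.5, 4.1, 7.0]
opening: 0.095
grip_force: 27.2
```

```bash
python3 -m crank '1 0 0 0 0 0 8;1 0 0 0 0 0 16;1 0 0 0 0 0 24;1 0 0 0 0 0 32;1 0 0 0 0 0 40;1 0 0 0 0 0 48;1 0 0 0 0 0 56;1 0 0 0 0 0 64' 
python3 -m crank '1 0 0 0 0 0 6;1 0 0 0 0 0 12;1 0 0 0 0 0 16;1 0 0 0 0 0 16;1 0 0 0 0 0 16'
```

```text
time: 3.95
tool_pos: [0.494, -0.2405, 0.1151]
ee_rot: [[0.434, 0.901, -0.001], [0.901, -0.434, 0.002], [0.002, -0.002, -1.0]]
wrist_force: [-4.6, 8.6, 11.0]
opening: 0.098
grip_force: 27.8
time: 4.45
tool_pos: [0.4937, -0.2404, 0.1151]
ee_rot: [[0.174, 0.985, -0.001], [0.985, -0.174, 0.003], [0.002, -0.002, -1.0]]
wrist_force: [-6.8, 9.2, 12.5]
opening: 0.094
grip_force: 27.9
```

```bash
python3 -m crank '0.5 0 0 0 0 0 0;0.5 0 0 0 0 0 0;0.5 0 0 3 0 0 0;0.3 0 0 8 0 0 -8;0 2 -0.5 12 0 0 -16;0 5 -1 13 0 0 -24;0 8 -1.7 13.5 0 0 -32;0 8 -1.7 13.5 0 0 -40' 40
python3 -m crank '0 0 0 0 0 0 -8;0 0 0 0 0 0 -16;0 0 0 0 0 0 -24;0 0 0 0 0 0 -32;0 0 0 0 0 0 -40;0 0 0 0 0 0 -48;0 0 0 0 0 0 -51;0 0 0 0 0 0 -51'
python3 - <<'E'
from h import *
s=ctrl.get_state();im=cams.snapshot("wrist")[:,:,::-1];cv2.imwrite("pics/w2.png",im)
np.save("w2.npy",s,allow_pickle=True);print(s["tool_pos"],s["qvel"].max())
E
```

```text
time: 5.25
tool_pos: [0.5768, -0.2596, 0.2495]
ee_rot: [[0.77, 0.638, 0.002], [0.638, -0.77, -0.001], [0.001, 0.001, -1.0]]
wrist_force: [-0.5, 0.0, -0.3]
opening: 0.999
grip_force: 0.0
time: 6.05
tool_pos: [0.5741, -0.259, 0.2491]
ee_rot: [[0.981, -0.193, -0.0], [-0.193, -0.981, 0.0], [-0.0, 0.0, -1.0]]
wrist_force: [0.1, -0.3, 0.1]
opening: 1.003
grip_force: 0.0
[ 0.57407017 -0.25899767  0.24909142] 0.001033464603256631
```

View pics/w2.png

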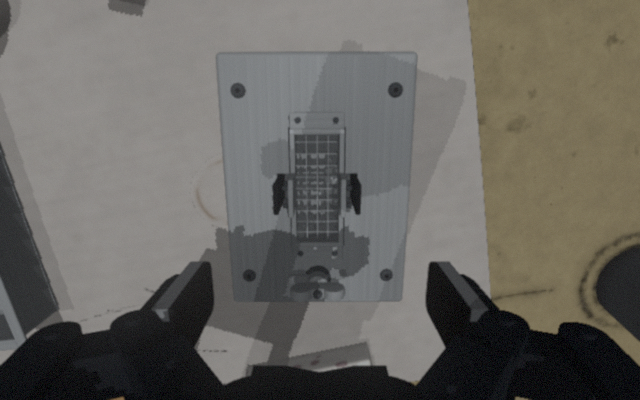

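The wing now lies crosswise at (318,290), so the nut has turned. The tabs are at (280,193) and (355,193), and the screws at (238,90), (395,90), (387,274) and (249,274).

Run:
```python
from h import *
s=np.load("w2.npy",allow_pickle=True).item();C=cal("wrist",s);im=cv2.imread("pics/w2.png");g=cv2.cvtColor(im,6)
P=[]
for u,v in[(238,90),(395,90),(387,274),(249,274)]:
    w=g[v-9:v+10,u-9:u+10].astype(float);k=np.clip(np.median(w)-25-w,0,None);y,x=np.mgrid[-9:10,-9:10];P.append((u+(k*x).sum()/k.sum(),v+(k*y).sum()/k.sum()))
p=onplane(C,P,.078);e=np.diff(np.r_[p,p[:1]],axis=0);c=p.mean(0)
a=np.arctan2(*(p[0]+p[1]-p[2]-p[3])[1::-1]);print(c.round(4),np.degrees(a),np.linalg.norm(e,axis=1).round(4))
X=np.array([np.cos(a),np.sin(a)]);Y=np.array([-X[1],X[0]])
m=(g<45).astype(np.uint8);n,_,st,ce=cv2.connectedComponentsWithStats(m[150:240,262:375])
q=[(st[i,:4]+[262,150,0,0]).tolist() for i in range(1,n) if st[i,4]>40];print(q)
for b in q:
    for (u,v) in [(b[0],b[1]),(b[0]+b[2],b[1]),(b[0],b[1]+b[3]),(b[0]+b[2],b[1]+b[3])]:
        w=onplane(C,[(u,v)],.114)[0];d=w[:2]-c[:2];print((u,v),"tab local mm",(1e3*np.array([d@X,d@Y])).round(1))
```

```text
[ 0.574 -0.257  0.078] -10.856518665498244 [0.1244 0.16   0.1244 0.1603]
[[273, 174, 12, 40], [348, 174, 13, 40]]
(273, 174) tab local mm [20.1 31.9]
(285, 174) tab local mm [20.1 23.1]
(273, 214) tab local mm [-10.6  33.1]
(285, 214) tab local mm [-10.7  24. ]
(348, 174) tab local mm [ 19.9 -23.2]
(361, 174) tab local mm [ 19.8 -32.8]
(348, 214) tab local mm [-10.9 -23.7]
(361, 214) tab local mm [-10.9 -33.6]
```

```bash
python3 -m crank '0 0 0.2 -5 0 0 0;0 0 0.2 -9 0 0 0;0 0 0.2 -11.5 0 0 0;0 0 0.2 -13 0 0 0;0 0 0.2 -14 0 0 0;0 0 0.2 -14.7 0 0 0;0 0 0.2 -14.7 0 0 0'
python3 -m crank '0.4 0 0 0 0 0 0;0.4 0 0 0 0 0 0;0.5 0 0 0 0 0 0;0.5 0 0 0 0 0 0;0.5 0 0 0 0 0 0;0.5 0 0 0 0 0 0' 40
```

```text
time: 6.8
tool_pos: [0.5744, -0.2569, 0.1027]
ee_rot: [[0.982, -0.191, 0.0], [-0.191, -0.982, -0.0], [0.0, 0.0, -1.0]]
wrist_force: [0.6, -0.1, -0.3]
opening: 1.001
grip_force: 0.0
time: 7.4
tool_pos: [0.5757, -0.2572, 0.1058]
ee_rot: [[0.982, -0.191, 0.004], [-0.191, -0.982, -0.002], [0.004, 0.001, -1.0]]
wrist_force: [-2.3, 3.3, 11.4]
opening: 0.596
grip_force: 42.8
```

```bash
python3 -m crank '0.7 0 0 0 0 0 0;0.7 0 0 0 0 0 0;0.7 0 0 0.7 0 0 0;0.7 0 0 1.4 0 0 0;0.7 0 0 2.2 0 0 0;0.7 0 0 3 0 0 0;0.7 0 0 3.8 0 0 0;0.7 0 0 4.6 0 0 0' 50
python3 -m crank '0.7 0 0 1.5 0 0 0;0.7 0 0 3 0 0 0;0.7 0 0 4 0 0 0;0.7 0 0 4 0 0 0'
python3 - <<'E'
from h import *
cv2.imwrite("pics/s3.png",cams.snapshot("scene")[130:330,200:520,::-1].repeat(2,0).repeat(2,1))
E
```

```text
time: 8.2
tool_pos: [0.574, -0.2568, 0.1491]
ee_rot: [[0.981, -0.192, -0.0], [-0.192, -0.981, 0.0], [-0.0, -0.0, -1.0]]
wrist_force: [-0.6, -0.0, -3.0]
opening: 0.573
grip_force: 54.2
time: 8.6
tool_pos: [0.5755, -0.2575, 0.1917]
ee_rot: [[0.981, -0.192, 0.004], [-0.192, -0.981, -0.002], [0.004, 0.001, -1.0]]
wrist_force: [0.7, 0.7, -3.7]
opening: 0.572
grip_force: 54.2
```

View pics/s3.png

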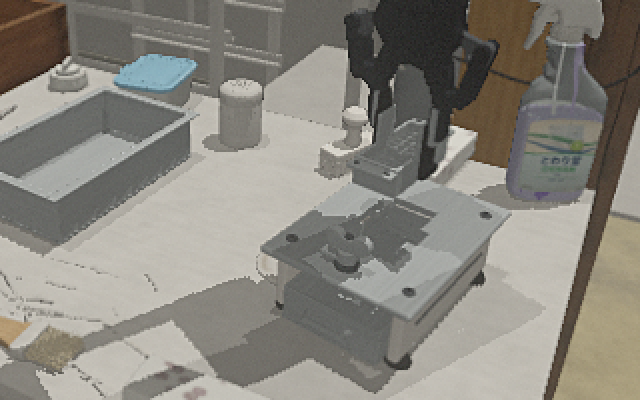

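The cassette is out of the deck and level in the fingers, with the opening empty below it. I'll carry it over the pan.

```bash
python3 -m crank '0.7 0.1 1 0 0 0 0;0.7 0.2 3 0 0 0 0;0.7 0.4 6 0 0 0 0;0.7 0.6 9 0 0 0 0;0.7 0.8 12 0 0 0 0;0.7 1 15 0 0 0 0;0.7 1.2 18 0 0 0 0;0.7 1.4 21 0 0 0 0'
python3 -m crank '0.7 0.2 3 0 0 0 0;0.7 0.4 6 0 0 0 0;0.7 0.6 9 0 0 0 0;0.7 0.8 12 0 0 0 0;0.7 1 15 0 0 0 0;0.7 1.2 17.5 0 0 0 0;0.7 1.2 19 0 0 0 0;0.7 1.2 19 0 0 0 0'
python3 -m crank '0.7 0 0 -1 0 0 0;0.7 0 0 -1 0 0 0;0.7 0 0 -1 0 0 0;0.7 0 0 -1 0 0 0;0.7 0 0 -1 0 0 0'
python3 - <<'E'
from h import *
t=cams.snapshot("top")[150:300,200:460,::-1];s=cams.snapshot("scene")[100:260,130:390,::-1]
cv2.imwrite("pics/f4.png",np.vstack([cv2.resize(t,(520,300)),cv2.resize(s,(480,296))[:, :].copy() if 0 else cv2.resize(s,(520,300))]))
E
```

```text
time: 9.45
tool_pos: [0.5872, -0.0436, 0.1876]
ee_rot: [[0.982, -0.191, -0.001], [-0.191, -0.982, 0.001], [-0.002, -0.0, -1.0]]
wrist_force: [0.7, -1.2, -3.7]
opening: 0.576
grip_force: 54.2
time: 10.25
tool_pos: [0.599, 0.1462, 0.1878]
ee_rot: [[0.982, -0.188, -0.001], [-0.188, -0.982, 0.001], [-0.001, -0.0, -1.0]]
wrist_force: [-1.4, -0.5, -3.8]
opening: 0.576
grip_force: 54.2
time: 10.75
tool_pos: [0.6004, 0.1426, 0.1788]
ee_rot: [[0.981, -0.192, 0.0], [-0.192, -0.981, 0.0], [0.0, -0.0, -1.0]]
wrist_force: [-0.3, 0.7, -3.2]
opening: 0.573
grip_force: 54.2
```

View pics/f4.png

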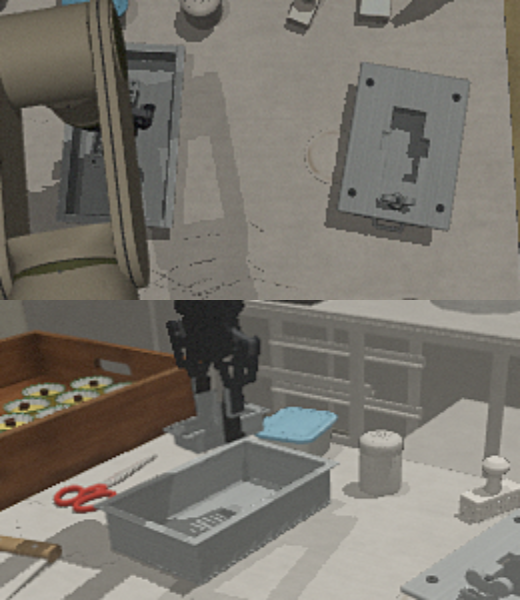

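The top half shows the gripper and cassette over the pan, with the wing crosswise on the deck. The bottom half shows the cassette level above the pan at about (213,425). I'll do a quick projection check and then hand in.

Run:
```python
from h import *
C=cal("scene");f=lambda P:((proj(C,P)-[130,100])*[2,1.875]).round(0).tolist()
print(f([[.6,.143,.134],[.6,.143,.064]]));X=np.array([.997,-.07]);Y=np.array([.07,.997])
print([f([[*(np.array([.6,.143])+a*.1325*X+b*.0825*Y),.064]]) for a,b in((1,1),(1,-1),(-1,-1),(-1,1))])
s=ctrl.get_state();print(s["time"],abs(s["qvel"]).max())
```

```text
[[219.0, 134.0], [224.0, 183.0]]
[[[245.0, 137.0]], [[341.0, 163.0]], [[195.0, 246.0]], [[92.0, 206.0]]]
10.85 0.0030123857988721254
```

```bash
python3 -c "
from station import finish_job
print(finish_job())"
```

```text
the job is handed in; nothing more can be done
None
```

The job is handed in, with no verdict shown: the wing nut is turned to about 1.59 rad by tool yaw, and the cassette is out of the dicer, held level by its pinched catches over the middle of the pan, underside roughly 65 mm above its rim.

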